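# Run the electrode board out over the dish and hold it

### The job

Slide the electrode board outward across the top of the laboratory jack, without lifting it off, until its red line lies along the jack's outer edge over the board's whole width and the two electrodes hang over the glass dish. Its weight is then beyond the edge, so keep it from tipping at any time: the program finishes while the robot is still holding the board level on the jack at the line, ready for a colleague to clamp it. Do not disturb the dish or the other things on the bench.

Things in the scene. Friction and masses are not known exactly. Their poses are not given: they have to be found in the camera images.
- jack: Laboratory scissor jack, fixed to the bench: steel base plate and top plate, both 200 x 200 mm, top surface 140 mm above the bench, plain and flat with no guides. Origin: centre of its underside. Its +x axis points outward, to the side where the dish stands; the black screw knob is on its -x side, 69 mm above the bench, reaching 174 mm from the centre.
- jack_edge (a point): Middle of the outer edge of the jack's top plate, at the top surface (100 mm along the jack's +x from its centre). Same axes as the jack: +x outward, y along the edge, z up.
- board: Electrode board lying loose on the jack: dark grey PVC plate, 300 mm long (x) x 90 mm wide (y) x 10 mm thick, about 0.75 kg (0.6 to 1 kg). Origin: centre of its underside; +x points to its front end, which carries the electrodes and points outward. Front-heavy: the centre of mass is about 40 mm ahead of the origin, so it tips by itself when the front overhangs the jack by more than about 110 mm. At the start the front overhangs 60 to 82 mm and the board may lie a little skew.
- handle (a point): Centre of the grip bar of the board's aluminium bow handle, at the rear. The bar runs across the board (along the board's y): 80 mm long, 12 mm thick (along x), 14 mm high, flat faces; its centre is 38 mm above the board's top face. It stands on two 12 x 12 mm legs 34 mm either side of the centre. It lies 105 mm behind the board's origin and 90 mm behind the red line. Axes of the board.
- line_left (a point): Left (+y) end of the red line on the board's top face. The line is 3 mm wide, straight across the full width of the board, 15 mm behind the board's origin and 165 mm behind its front end. Axes of the board.
- line_right (a point): Right (-y) end of the same red line, on the top face. Axes of the board.
- electrodes (a point): Point midway between the lower ends of the two electrodes (copper and steel plates, 30 mm wide, 24 mm apart), which hang 60 mm below the board's underside, 33 mm behind its front end on its centre line. Above them on the board are two brass clamp blocks with a red and a black terminal, 34 mm high over the top face.
- dish_mouth (a point): Centre of the mouth of the dish, 65 mm above the bench.
- dish: Empty glass dish, straight-sided, 120 mm diameter, 65 mm high, standing on the bench beyond the jack's outer edge. Origin: centre of its underside. The electrodes pass 15 mm above its rim.
- petri: Open glass Petri dish, 100 mm diameter, 16 mm high, standing on the bench beyond the dish. Bystander. Origin: centre of its underside.
- pen: Blue pen lying on the bench, 145 mm long, 12 mm high. Bystander. Origin: middle of its underside.
- tube: White 50 ml conical tube with blue screw cap, lying on the bench behind the jack as the robot sees it, 113 mm long, 34 mm high. Bystander. Origin: middle of its underside.
- jar: Brown glass jar with black cap, 56 mm diameter, 62 mm high. Bystander. Origin: centre of its underside.
- spoon: Steel spoon, 140 mm long, lying on the bench. Bystander. Origin: on its underside.
- beaker_a: Empty glass beaker, 90 mm diameter, 125 mm high, the farther one. Bystander. Origin: centre of its underside.
- beaker_b: Empty glass beaker, 90 mm diameter, 125 mm high, the nearer one. Bystander. Origin: centre of its underside.
Things that resemble listed ones, but are neither listed nor needed, are in the scene too. What is shaped like the dish but blue is not meant.

How it is judged:
By the outcome, as a careful person would: the job done as asked, in the order asked, and still so for the second after the job is handed in, while the arm keeps its last pose, push and grip.
It also fails if it takes over 38 s, if anything falls off the work surface, if the arm or the gripper's body presses on something with over 40 N, if the wrist force passes 120 N, or if a joint passes its speed limit or range.

### The arm

A 6-joint arm with a two-finger parallel gripper is mounted at the origin on the work surface. World frame = base frame: x ahead of the robot, y to its left, z up, the work surface at z = 0. Lengths are in m, angles in rad, forces in N, time in s.
With the tool pointing down it reaches from about 0.275 to 0.975 m from the base axis. Payload 8.4 kg.
Tool frame: the origin (TCP) lies on the mounting face of the last link; the fingertips stand 190 mm ahead of it and the grasp point (between the pads) lies 171 mm ahead of it; y points along the fingers, z is the direction in which the jaws open and shut, and the axes are right-handed (so a half turn about y gives the same grasp; the last joint's range is limited). The gripper opens to 92 mm and grips with 3 to 60 N. Pads are 20 mm wide; open, the fingers measure 128 mm over their backs; the gripper's body (75 mm by 189 mm) begins 69 mm behind the grasp point.
Start: joints at [1.191, 0.353, 1.633, -0, 1.155, -0.002], TCP at [0.231, 0.581, 0.405] pointing down, gripper open.
Joint ranges: [-2.63, 2.63], [-0.92, 2.1], [0.06, 2.66], [-1.3, 4.44], [0, 2.69], [-3.02, 3.02]. Speed limits (rad/s): [2.22, 2.22, 2.79, 3.14, 3.14, 3.14].

### API

Orientations are given as a rotation vector (axis times angle).
In Python, from bench import bot gives the robot as it stands. The module is installed in compiled form; this text tells all that it offers.
- The arm moves only by the tool servo_tool, never from a script. Its argument "rows" is one flat list of numbers, 7 for each row, row after row: the opening, from 0 (shut) to 1 (fully open), then the shift along the tool's x, y, z in mm, then the turn, a rotation vector about the tool's x, y, z in degrees. In form: [hand, tx, ty, tz, wx, wy, wz, hand, tx, ty, tz, wx, wy, wz, ...]. A call has 1 to 20 rows; each row is the pose to reach, as a shift and turn from the pose measured when the call began, along the tool's axes at that moment; what a row does not reach only later rows make up. A row lasts 1/12 s, in which the tool goes at most 41.7 mm and 7.16 degrees, less where a joint would pass 70% of its speed; a pose out of reach is approached as far as the arm can. A call with a gripper value outside its range is refused whole. The fingers move at their own pace and stop on an object; "grip_force" is the grip in N (left out, the last holds). Time passes only in rows, so rows that repeat a pose let the fingers close. It gives the time, the measured TCP pose, the force and the opening at its end, in the units of the state.
- bot.state(): the state, without advancing time (a new reading comes with each control period).
- bot.capture(name): name is "scene" or "top" or "wrist"; returns (picture, depth): 400x640x3 uint8, red, green, blue; 400x640 float32, m along the optical axis (not along the pixel's ray), 0 where there is no reading.
- bot.camera_params(name): a dict with "camera_matrix" (3x3 intrinsics, pixels), "extrinsics" (4x4, takes a point from world to camera coordinates). Camera axes: x right, y down, z forward; pixel columns grow to the right and rows downward; lengths in m; the calibration is good to about 2 mm. The wrist camera is an equidistant fisheye: a pixel r from the principal point sees the ray r / f radians off the axis. A picture is of the moment at which its call begins: read the wrist's pose just before it. camera_params takes no time and is no camera call; for the wrist camera it gives the pose at the moment of the call.
- bot.close_job(): hands the job in, once; it reports no verdict.
The state is a dict: "t": time; "qpos": joint angles; "joint_velocities": joint speeds; "joint_efforts": joint torques, N m; "ee_pos": TCP position; "eef_rot": TCP orientation; "force": force on the tool from outside, world axes, zero at the start; "torque": the same for the moment, N m; "gripper_width": finger opening in m.
Only numpy, scipy, OpenCV 4.12 (cv2) and the standard library are available. Lean on these libraries where they do the work, as an engineer would, in place of code of your own. Each camera call takes 0.05 s, during which the arm holds its last target. There are 200 camera calls.

## Working session

There is one attempt and no reset: what is moved stays moved. The work goes in short steps, Python scripts to look and compute and a tool call to move; the robot and the scene stay as the last step left them, time stands still between calls to the robot, and variables do not carry over. Pictures are saved under pics/ and viewed, about 8 in all and at most 12, crops included, and the job is handed in when it is done.

Besides the shell and the picture viewer there is one more tool, called after "Emit:" as name(argument=value, ...) on one line, values as JSON. servo_tool: Moves the arm, as the interface text tells. Its arguments: {"type":"object","properties":{"rows":{"type":"array"},"grip_force":{"type":"number"}},"required":["rows"]}

```bash
mkdir -p pics; cat > h.py <<'E'
import numpy as np, cv2
from bench import bot
from scipy.spatial.transform import Rotation as R
def cap(n,f):
    p=bot.camera_params(n); im,d=bot.capture(n); cv2.imwrite('pics/'+f+'.png',im[:,:,::-1]); np.savez('pics/'+f+'.npz',im=im,d=d,K=p['camera_matrix'],E=p['extrinsics']); return im,d
def P(f,u,v):
    z=np.load('pics/'+f+'.npz'); K,E,d=z['K'],z['E'],z['d']; s=d[v-1:v+2,u-1:u+2]; dd=np.median(s[s>0]) if (s>0).any() else 0
    c=np.linalg.inv(K)@[u,v,1]*dd; return np.round((np.linalg.inv(E)@np.r_[c,1])[:3],4)
E
python3 - <<'E'
from h import *
cap('scene','s1');cap('top','t1');print(bot.state())
E
```

```text
{'t': 0.1, 'qpos': array([ 1.19063054e+00,  3.53559483e-01,  1.63405548e+00,  7.33687302e-06,
        1.15516461e+00, -2.41728180e-03]), 'joint_velocities': array([ 0.00022948, -0.00099994, -0.00039766,  0.00074193,  0.00129638,
        0.00071515]), 'joint_efforts': array([ 1.18791759e-03, -5.94905591e+01, -3.34930730e+01,  6.99251401e-02,
        1.84593553e-02, -1.27524206e-05]), 'ee_pos': array([0.23045055, 0.58074128, 0.40405257]), 'eef_rot': array([-1.55156962,  0.29659681, -0.29623015]), 'force': array([ 0.82798034, -0.53262263,  0.15231632]), 'torque': array([-0.02423973,  0.0223461 , -0.02818041]), 'gripper_width': 0.09196638256171578}
```

View pics/s1.png

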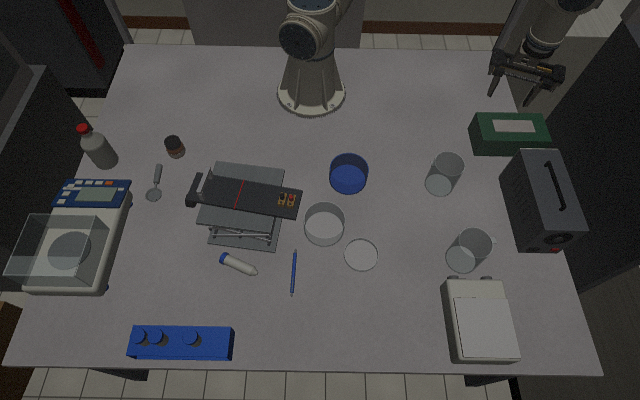

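View pics/t1.png

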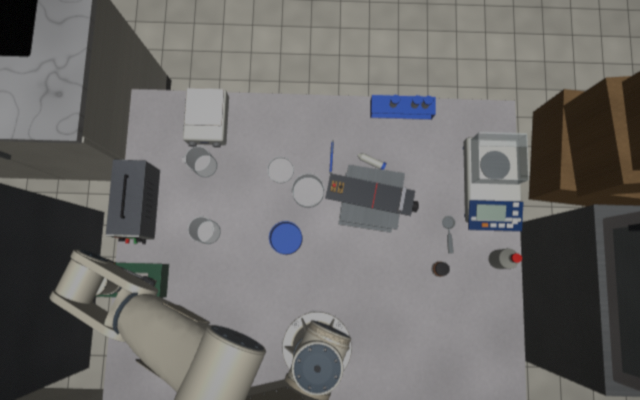

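The clear dish is at scene (324,224) / top (308,191). The blue one at scene (348,173) / top (286,238) is the decoy. The board lies on the jack at top (372,193), with its front toward +y. The handle at top (407,203) needs separating from the knob at about (415,207), so I'll look at close crops.

```bash
python3 - <<'E'
from h import *
a=cv2.imread('pics/s1.png')[150:260,175:315]; b=cv2.imread('pics/t1.png')[150:240,320:430]
a=cv2.resize(a,(700,550),interpolation=cv2.INTER_CUBIC)[:300] if 0 else cv2.resize(a,None,fx=4,fy=4,interpolation=cv2.INTER_CUBIC)
b=cv2.resize(b,None,fx=6,fy=6,interpolation=cv2.INTER_CUBIC)
cv2.imwrite('pics/ca.png',a);cv2.imwrite('pics/cb.png',b)
E
```

```text
(no output)
```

View pics/ca.png

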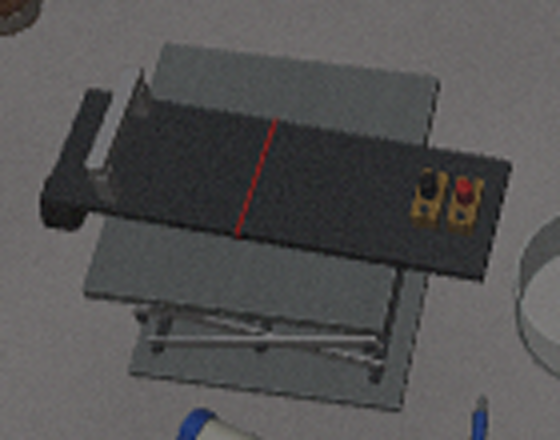

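View pics/cb.png

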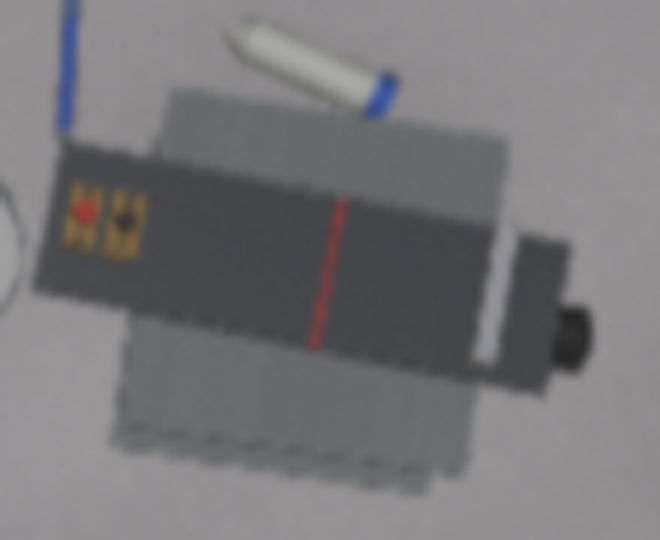

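Both crops show the board. The scene crop has the red line from (275,120) to (237,236), the handle bar from (140,72) to (95,168) and the top plate corners at (165,45), (440,78) and (85,295). The top crop has the line from (343,200) to (315,348), the bar from (508,228) to (486,360) and the knob at (572,340). Next I triangulate.

```bash
cat >> h.py <<'E'
def ray(f,u,v):
    z=np.load('pics/'+f+'.npz'); K,E=z['K'],z['E']; Ei=np.linalg.inv(E); d=Ei[:3,:3]@np.linalg.inv(K)@[u,v,1]; return Ei[:3,3],d/np.linalg.norm(d)
def tri(*rs):
    A=0;b=0
    for o,d in rs: M=np.eye(3)-np.outer(d,d);A=A+M;b=b+M@o
    x=np.linalg.solve(A,b); return np.round(x,4),[round(float(np.linalg.norm((np.eye(3)-np.outer(d,d))@(x-o))),4) for o,d in rs]
def atz(r,z): o,d=r; return np.round(o+d*(z-o[2])/d[2],4)
E
python3 - <<'E'
from h import *
S=lambda x,y:ray('s1',x/4+175-.4,y/4+150-.4)
T=lambda x,y:ray('t1',x/6+320-.4,y/6+150-.4)
pts=dict(lineA=((275,120),(315,348),.15),lineB=((237,236),(343,200),.15),hanA=((140,72),(486,360),.195),hanB=((95,168),(508,228),.195),frontA=((511,162),(34,290),.15),frontB=((484,280),(65,143),.15),cornRearFar=((85,295),(507,138),.14),rearNear=((165,45),(465,475),.14))
for n,(s,t,z) in pts.items(): print(n,tri(S(*s),T(*t)),atz(S(*s),z),atz(T(*t),z))
print('outer near s',atz(S(440,78),.14),'edge below board s',atz(S(403,265),.14),'outer far t',atz(T(172,90),.14),'outer near t',atz(T(122,425),.14))
for n,(s,t) in dict(dish=((324,235),(308,191)),).items(): print(P('s1',*s),P('t1',*t),atz(ray('t1',*t),.065))
for q in [(408,203),(404,192),(402,206),(380,190),(365,225)]: print(q,P('t1',*q))
E
```

```text
lineA (array([ 0.488 , -0.1764,  0.1466]), [0.001, 0.001]) [ 0.4902 -0.1767  0.15  ] [ 0.4874 -0.1751  0.15  ]
lineB (array([ 0.576 , -0.1927,  0.1407]), [0.0011, 0.0011]) [ 0.5811 -0.1916  0.15  ] [ 0.574  -0.1903  0.15  ]
hanA (array([ 0.478 , -0.2647,  0.1869]), [0.0017, 0.0017]) [ 0.4834 -0.2603  0.195 ] [ 0.4772 -0.2649  0.195 ]
hanB (array([ 0.5536, -0.2793,  0.1876]), [0.0008, 0.0008]) [ 0.5581 -0.2776  0.195 ] [ 0.5521 -0.2772  0.195 ]
frontA (array([ 0.5171, -0.0138,  0.1451]), [0.0003, 0.0003]) [ 0.5201 -0.0139  0.15  ] [ 0.5164 -0.0135  0.15  ]
frontB (array([ 0.6049, -0.0292,  0.1404]), [0.0003, 0.0003]) [ 0.6098 -0.0284  0.15  ] [ 0.6029 -0.0292  0.15  ]
cornRearFar (array([ 0.6174, -0.2891,  0.132 ]), [0.0005, 0.0005]) [ 0.6213 -0.2869  0.14  ] [ 0.6155 -0.287   0.14  ]
rearNear (array([ 0.4186, -0.2647,  0.1347]), [0.0009, 0.0009]) [ 0.4223 -0.2639  0.14  ] [ 0.4179 -0.2629  0.14  ]
outer near s [ 0.4459 -0.0666  0.14  ] edge below board s [ 0.5948 -0.0826  0.14  ] outer far t [ 0.6384 -0.0911  0.14  ] outer near t [ 0.4411 -0.066   0.14  ]
[0.5845 0.0496 0.0039] [0.5633 0.0498 0.006 ] [0.5533 0.0485 0.065 ]
(408, 203) [ 0.5068 -0.2985  0.1504]
(404, 192) [ 0.5366 -0.2758  0.1976]
(402, 206) [ 0.4891 -0.2692  0.1972]
(380, 190) [ 0.5495 -0.2018  0.1499]
(365, 225) [ 0.4405 -0.1658  0.0116]
```

```bash
cat >> h.py <<'E'
def go(p,head):  # shift(mm), turn(deg) in tool axes to reach TCP p, tool y down, tool z along +-head(deg)
    s=bot.state(); R0=R.from_rotvec(s['eef_rot']); o=[]
    for h in (head,head+180):
        z=np.array([np.cos(np.radians(h)),np.sin(np.radians(h)),0]); y=np.array([0,0,-1.]); 
        R1=R.from_matrix(np.c_[np.cross(y,z),y,z]); o.append((R0.inv()*R1).as_rotvec(degrees=True))
    o.sort(key=np.linalg.norm)
    return np.round(R0.inv().apply(np.array(p)-s['ee_pos'])*1000,1),[np.round(w,2) for w in o]
E
python3 - <<'E'
from h import *
print(np.round(R.from_rotvec(bot.state()['eef_rot']).as_matrix(),3)); print(go((.516,-.272,.43),80.3))
E
```

```text
[[ 0.929 -0.     0.369]
 [-0.369 -0.001  0.929]
 [-0.    -1.    -0.001]]
(array([ 579.9,  -25.1, -687.3]), [array([ 7.000e-02, -1.194e+01, -1.000e-02]), array([1.0000e-02, 1.6806e+02, 1.0000e-01])])
```

Emit:
servo_tool(rows=[1,0,-25,0,0,0,0,1,580,-25,-687,0,-12,0,1,580,-25,-687,0,-12,0,1,580,-25,-687,0,-12,0,1,580,-25,-687,0,-12,0,1,580,-25,-687,0,-12,0,1,580,-25,-687,0,-12,0,1,580,-25,-687,0,-12,0,1,580,-25,-687,0,-12,0,1,580,-25,-687,0,-12,0,1,580,-25,-687,0,-12,0,1,580,-25,-687,0,-12,0,1,580,-25,-687,0,-12,0,1,580,-25,-687,0,-12,0,1,580,-25,-687,0,-12,0,1,580,-25,-687,0,-12,0,1,580,-25,-687,0,-12,0,1,580,-25,-687,0,-12,0,1,580,-25,-687,0,-12,0,1,580,-25,-687,0,-12,0])

```text
t: 1.77
ee_pos: [0.482, -0.1721, 0.4296]
eef_rot: [-1.568, 0.133, -0.132]
force: [1.3, 0.8, 0.5]
gripper_width: 0.0921
```

```bash
python3 - <<'E'
from h import *
print(go((.516,-.272,.43),80.3))
E
```

```text
(array([ 50.3,  -0.3, -92.7]), [array([ 0.06,  0.03, -0.02]), array([-4.0000e-02, -1.7997e+02, -9.0000e-02])])
```

```bash
python3 - <<'E'
from h import *
cap('wrist','w1'); z=np.load('pics/w1.npz'); print(z['K'],np.round(z['E'],3))
E
```

```text
[[309.70691629   0.         320.2192072 ]
 [  0.         309.70691629 196.50791948]
 [  0.           0.           1.        ]] [[ 0.168  0.986  0.     0.088]
 [ 0.955 -0.163  0.25  -0.523]
 [ 0.246 -0.042 -0.968  0.287]
 [ 0.     0.     0.     1.   ]]
```

Emit:
servo_tool(rows=[1,50,0,-93,0,0,0,1,50,0,-93,0,0,0,1,50,0,-93,0,0,0,1,50,0,-93,0,0,0,1,50,0,-93,0,0,0])

```text
t: 2.23
ee_pos: [0.5178, -0.2785, 0.4297]
eef_rot: [-1.571, 0.134, -0.136]
force: [0.9, 0.3, -0.3]
gripper_width: 0.0921
```

```bash
python3 - <<'E'
from h import *
cap('wrist','w2'); print(bot.state()['ee_pos'],bot.state()['eef_rot'])
a=cv2.imread('pics/w1.png');b=cv2.imread('pics/w2.png'); cv2.imwrite('pics/w12.png',np.hstack([a,b])[:, :]) if 0 else None
E
```

```text
[ 0.5174834  -0.27740004  0.42971951] [-1.57065429  0.1335734  -0.13475323]
```

View pics/w1.png

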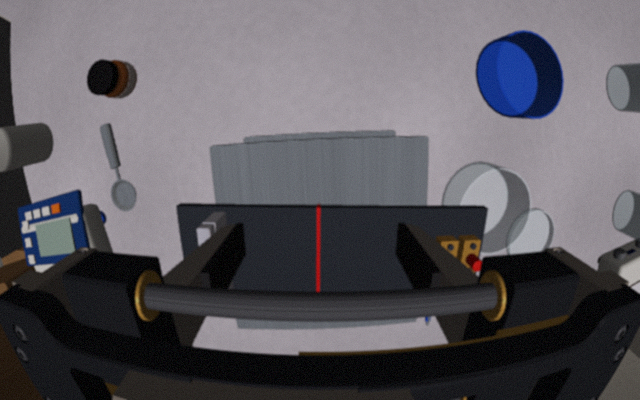

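View pics/w2.png

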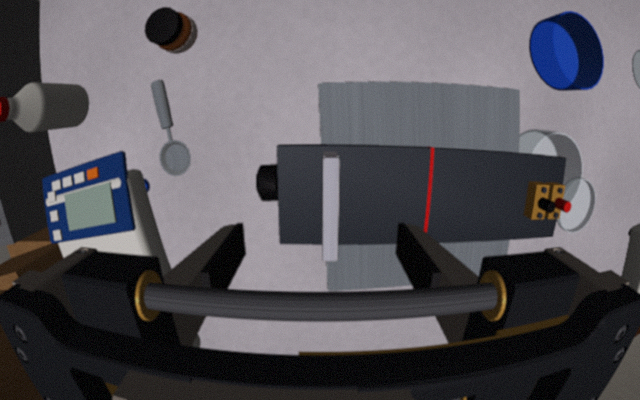

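w1 shows the red line at x=318, from (319,206) to about (318,290), and the outer plate corner at (428,137). In w2 the bar runs from (331,156) to (330,260), the line from (432,148) to (426,232), the near outer jack corner is at (519,90) and the clear dish is at about (550,165). The jar is brown and black; nothing else resembles the handle. I'll fit these from the depth and colour data.

```bash
cat >> h.py <<'E'
def cloud(f):
    z=np.load('pics/'+f+'.npz'); K,E,d,im=z['K'],z['E'],z['d'],z['im']; v,u=np.mgrid[0:400,0:640]
    x=(u-K[0,2])/K[0,0]; y=(v-K[1,2])/K[1,1]; r=np.hypot(x,y); k=np.where(r>1e-6,np.tan(r)/np.maximum(r,1e-6),1)
    c=np.stack([x*k*d,y*k*d,d,np.ones_like(d)],-1); W=(c@np.linalg.inv(E).T)[...,:3]; W[d<=0]=np.nan; W[r>1.45]=np.nan
    return W,im.astype(int)
def wray(f,u,v):
    z=np.load('pics/'+f+'.npz'); K=z['K'];x,y=(u-K[0,2])/K[0,0],(v-K[1,2])/K[1,1]; r=np.hypot(x,y);k=np.tan(r)/r
    Ei=np.linalg.inv(z['E']); d=Ei[:3,:3]@[x*k,y*k,1]; return Ei[:3,3],d/np.linalg.norm(d)
def redline(f):
    W,im=cloud(f); m=(im[...,0]>90)&(im[...,1]<60)&(im[...,2]<60); m[:,:0]=0
    n,l,s,_=cv2.connectedComponentsWithStats(m.astype(np.uint8)); i=1+np.argmax(s[1:,3]*(s[1:,2]<40)); vs,us=np.where(l==i)
    p=np.array([atz(wray(f,u,v),.15) for u,v in zip(us,vs)])[:,:2]; a=np.polyfit(p[:,0],p[:,1],1)
    return 'red ang %.2f x %.4f..%.4f z %.4f'%(np.degrees(np.arctan(a[0])),p[:,0].min(),p[:,0].max(),np.nanmedian(W[l==i][:,2])),a
E
python3 - <<'E'
from h import *
for f in ('w1','w2'):
    print(f,redline(f))
W,im=cloud('w2')
q=W[(W[...,2]>.185)&(W[...,2]<.205)]; q=q[(abs(q[:,0]-.516)<.06)&(abs(q[:,1]+.272)<.04)]
r=cv2.minAreaRect(q[:,:2].astype(np.float32)*1000); print('bar',len(q),np.median(q[:,2]),q[:,:2].mean(0),r)
print('tri bar ends',tri(wray('w2',331,156),ray('t1',486/6+319.6,360/6+149.6)),tri(wray('w2',330,260),ray('t1',508/6+319.6,228/6+149.6)))
print('tri line', tri(wray('w1',319,206),wray('w2',432,148)))
for f,(a,b) in (('w1',((428,138),(429,200))),('w2',((519,92),(518,143)))):
    p,q=atz(wray(f,*a),.14),atz(wray(f,*b),.14); print('edge',f,p,q,np.degrees(np.arctan2(*(q-p)[1::-1])))
for f in('w1','w2'):
    W,im=cloud(f); m=(abs(W[...,2]-.14)<.004)&(abs(W[...,0]-.53)<.15)&(W[...,1]<0)&(W[...,1]>-.3)
    q=W[m]; 
    for x in (.455,.465,.475,.6,.62):
        s=q[abs(q[:,0]-x)<.004]; print(f,x,len(s),np.round([s[:,1].max(),s[:,1].min()],4) if len(s) else '')
print('jackedge tri near corner',tri(wray('w1',428,137),wray('w2',519,90)))
for c in [(487,205),]: print('front near w1',atz(wray('w1',*c),.15))
print('w2 front',atz(wray('w2',565,157),.15),atz(wray('w2',557,236),.15))
E
```

```text
w1 ('red ang -10.21 x 0.4879..0.5721 z 0.1496', array([-0.18006028, -0.08660412]))
w2 ('red ang -10.00 x 0.4877..0.5655 z 0.1496', array([-0.17629164, -0.08865256]))
bar 1729 0.1939288596434451 [ 0.51457578 -0.27077876] ((516.8038330078125, -271.08380126953125), (12.131012916564941, 80.3107681274414), 80.1481704711914)
tri bar ends (array([ 0.4761, -0.264 ,  0.2002]), [0.0004, 0.0004]) (array([ 0.5513, -0.2767,  0.2005]), [0.0006, 0.0006])
tri line (array([ 0.4889, -0.1736,  0.1459]), [0.0004, 0.0004])
edge w1 [ 0.4443 -0.0668  0.14  ] [ 0.5021 -0.0715  0.14  ] -4.64877131431908
edge w2 [ 0.4461 -0.0673  0.14  ] [ 0.4969 -0.0746  0.14  ] -8.177467275452177
w1 0.455 1927 [-0.0675 -0.2687]
w1 0.465 1900 [-0.0684 -0.2993]
w1 0.475 1735 [-0.0705 -0.2721]
w1 0.6 11 [-0.2767 -0.2863]
w1 0.62 416 [-0.1548 -0.2867]
w2 0.455 1767 [-0.0677 -0.2685]
w2 0.465 1772 [-0.0683 -0.2997]
w2 0.475 1552 [-0.0697 -0.2719]
w2 0.6 882 [-0.0854 -0.2868]
w2 0.62 405 [-0.0892 -0.2859]
jackedge tri near corner (array([ 0.4438, -0.066 ,  0.1385]), [0.0003, 0.0003])
front near w1 [ 0.5144 -0.0138  0.15  ]
w2 front [ 0.5167 -0.0148  0.15  ] [ 0.6065 -0.0216  0.15  ]
```

```bash
python3 - <<'E'
from h import *
print(go((.5168,-.271,.359),80.1))
W,im=cloud('w2'); m=(abs(W[...,2]-.14)<.004)&(abs(W[...,0]-.53)<.15)&(W[...,1]<0)&(W[...,1]>-.3); q=W[m]
e=[];r=[]
for x in np.r_[np.arange(.45,.495,.004),np.arange(.598,.63,.004)]:
    s=q[abs(q[:,0]-x)<.002]
    if len(s)>20: e.append((x,s[:,1].max()))
e=np.array(e);a=np.polyfit(e[:,0],e[:,1],1);print('edge',a,np.degrees(np.arctan(a[0])),np.round(np.polyval(a,e[:,0])-e[:,1],4))
print('edge x range at far', q[q[:,1]>-.1][:,0].min(),q[q[:,1]>-.1][:,0].max())
for f in('w1','w2'):
    W,im=cloud(f); s=W[(abs(W[...,2]-.0635)<.004)&(abs(W[...,0]-.555)<.09)&(abs(W[...,1]-.05)<.09)]; print('dish',len(s),cv2.minEnclosingCircle(s[:,:2].astype(np.float32)*1000) if len(s)>5 else '')
E
```

```text
(array([-1.8, 70.7,  6.5]), [array([0.23, 0.12, 0.06]), array([ 1.0000e-01, -1.7988e+02, -3.5000e-01])])
edge [-0.19657981  0.02352609] -11.121383848212883 [ 0.0013  0.0023  0.0012  0.0005  0.001   0.0011 -0.      0.0001 -0.0002
 -0.001  -0.0004 -0.0017 -0.006  -0.0094 -0.0087 -0.0088 -0.0097 -0.0087
  0.0227  0.0244]
edge x range at far 0.43875779749364247 0.6168466887290271
dish 611 ((560.8126220703125, 49.82699966430664), 61.02494430541992)
dish 368 ((561.171142578125, 49.49753952026367), 60.680667877197266)
```

Emit:
servo_tool(rows=[1,-2,35,6,0,0,0,1,-2,71,6,0,0,0,1,-2,71,6,0,0,0,1,-2,71,6,0,0,0,1,-2,71,6,0,0,0])

```text
t: 2.7
ee_pos: [0.517, -0.2709, 0.3603]
eef_rot: [-1.571, 0.132, -0.135]
force: [0.4, 0.2, 0.2]
gripper_width: 0.0915
```

Emit:
servo_tool(rows=[0,0,0,0,0,0,0,0,0,0,0,0,0,0,0,0,0,0,0,0,0,0,0,0,0,0,0,0,0,0,0,0,0,0,0,0,0,0,0,0,0,0,0,0,0,0,0,0,0,0,0,0,0,0,0,0], grip_force=20)

```text
t: 3.37
ee_pos: [0.517, -0.271, 0.3603]
eef_rot: [-1.571, 0.132, -0.135]
force: [0.4, 0.5, 0.3]
gripper_width: 0.0404
```

```bash
python3 - <<'E'
from h import *
s=bot.state();print(s['t'],s['ee_pos'],s['force'],s['torque'],s['gripper_width'],go((.5332,-.1682,.3585),82.8))
cap('wrist','w3');print(redline('w3'))
E
```

```text
3.3667 [ 0.51698293 -0.27095209  0.36030303] [0.4021553  0.46423796 0.30066126] [ 0.00332503 -0.0143797   0.02596371] 0.04041457773818417 (array([ -1.4,   1.4, 104. ]), [array([ 0.24, -2.54,  0.11]), array([ -0.18, 177.46,   0.38])])
('red ang -10.04 x 0.4872..0.5576 z 0.1495', array([-0.17712978, -0.08835147]))
```

Emit:
servo_tool(rows=[0,0,0,0,0,0,0,0,0,0,0,0,0,0,0,0,0,0,0,0,0,0,0,0,0,0,0,0,0,0,0,0,0,0,0,0,0,0,0,0,0,0])

```text
t: 3.92
ee_pos: [0.517, -0.271, 0.3602]
eef_rot: [-1.571, 0.132, -0.135]
force: [0.1, -1.1, -0.7]
gripper_width: 0.0116
```

Emit:
servo_tool(rows=[0,0,0,0,0,0,0,0,0,0,0,0,0,0,0,0,0,0,0,0,0], grip_force=50)

```text
t: 4.17
ee_pos: [0.517, -0.271, 0.3602]
eef_rot: [-1.571, 0.132, -0.135]
force: [0.2, -0.6, 0.3]
gripper_width: 0.0115
```

```bash
python3 - <<'E'
from h import *
s=bot.state();print(s['t'],s['ee_pos'],s['force'],s['torque'],s['gripper_width'])
cap('wrist','w3');print(redline('w3'))
E
```

```text
4.1667 [ 0.51697689 -0.27098358  0.36020057] [ 0.17709282 -0.56443228  0.29622903] [ 0.00650782 -0.0594274  -0.12101983] 0.011532018296065602
('red ang -9.95 x 0.4874..0.5603 z 0.1496', array([-0.17542122, -0.08902349]))
```

Emit:
servo_tool(rows=[0,0,1,6,0,0,0,0,0,1,12,0,-0.3,0,0,0,1,18,0,-0.5,0,0,-1,1,24,0,-0.7,0,0,-1,1,30,0,-0.9,0,0,-1,1,36,0,-1.1,0,0,-1,1,42,0,-1.3,0,0,-1,1,48,0,-1.5,0,0,-1,1,54,0,-1.8,0,0,-1,1,60,0,-2,0,0,-1,1,60,0,-2,0,0,-1,1,60,0,-2,0])

```text
t: 5.22
ee_pos: [0.5268, -0.2118, 0.3601]
eef_rot: [-1.574, 0.102, -0.109]
force: [0.4, -1.9, 6.3]
gripper_width: 0.0114
```

```bash
python3 - <<'E'
from h import *
s=bot.state();print(s['t'],s['ee_pos'],s['force'],s['torque'],s['gripper_width'])
cap('wrist','w4');cap('scene','s4');cap('top','t4');print(redline('w4'),go((.5332,-.1682,.3595),82.8))
a=cv2.imread('pics/s4.png')[150:250,205:320];b=cv2.imread('pics/t4.png')[145:235,300:400]
f=lambda i,k:cv2.convertScaleAbs(cv2.resize(i,None,fx=k,fy=k,interpolation=cv2.INTER_CUBIC),alpha=1.6)
b=f(b,4);a=f(a,4);w=cv2.imread('pics/w4.png')[60:320,260:640]
c=np.zeros((400,a.shape[1]+b.shape[1]-60,3),np.uint8)
c=np.zeros((590,800,3),np.uint8);c[:300,:460]=a[:300];c[:300,460:800]=b[:300,:340];c[305:565,0:380]=w;cv2.imwrite('pics/m4.png',c)
E
```

```text
5.2167 [ 0.52681633 -0.21184235  0.36014445] [ 0.42411016 -1.88347995  6.3403721 ] [-0.14233882 -0.01557825 -0.03430342] 0.011411781298795162
('red ang -7.56 x 0.4936..0.5676 z 0.1496', array([-0.13272382, -0.05149392])) (array([ 0.4,  0.4, 44.2]), [array([ 0.3 , -0.53,  0.26]), array([ -0.41, 179.47,   0.47])])
```

View pics/m4.png

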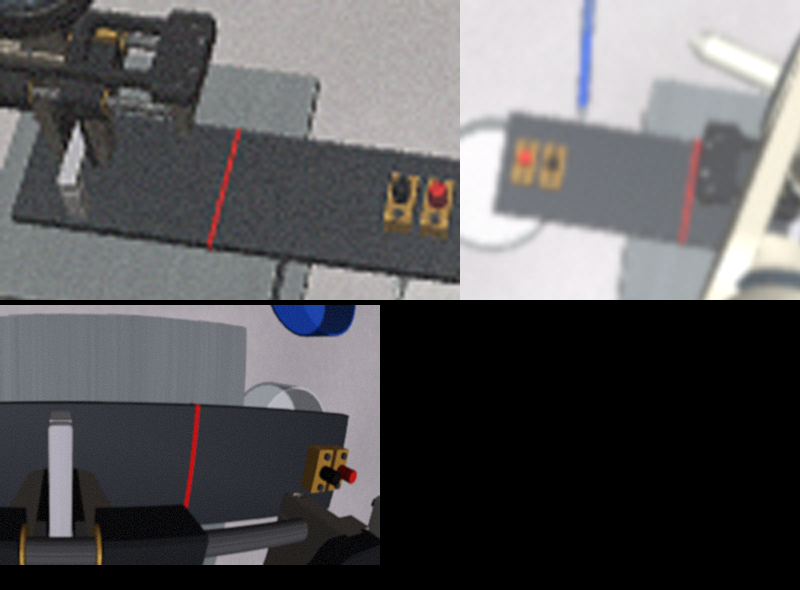

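The board has slid level. In s4 the line runs from (239,130) to (210,246) and the plate edge from (318,78) to (275,300). In t4 the line runs from (697,142) to (683,242), the edge from (652,82) to (618,300), and the electrode blocks are near the dish rim. I'll compare the line and edge within each camera.

```bash
python3 - <<'E'
from h import *
S=lambda x,y,z:atz(ray('s4',x/4+204.6,y/4+149.6),z)
T=lambda x,y,z:atz(ray('t4',(x-460)/4+299.6,y/4+144.6),z)
Wq=lambda x,y,z:atz(wray('w4',x+260,y-245),z)
def rep(n,e0,e1,l0,l1):
    d=(e1-e0)[:2];d/=np.linalg.norm(d);N=np.array([-d[1],d[0]]);dl=(l1-l0)[:2]
    print(n,'edge',np.degrees(np.arctan2(d[1],d[0])),'line',np.degrees(np.arctan2(dl[1],dl[0])),'gap',[(e0-l)[:2]@N for l in(l0,l1)],e0,l0,l1)
rep('s',S(318,78,.14),S(275,300,.14),S(239,130,.15),S(210,246,.15))
rep('t',T(618,300,.14),T(652,82,.14),T(683,242,.15),T(697,142,.15))
e=[];W,im=cloud('w4');q=W[(abs(W[...,2]-.14)<.004)&(W[...,1]<-.03)&(W[...,1]>-.2)]
for x in np.arange(.446,.5,.004):
    s=q[abs(q[:,0]-x)<.002]
    if len(s)>20:e.append((x,s[:,1].max()))
print(np.round(e,4).tolist(),'corner w4',Wq(247,327,.14),'edge at board',Wq(245,402,.14),'line near',Wq(198,405,.15),'far',Wq(187,506,.15))
E
```

```text
s edge -5.885987833028262 line -7.336236862129492 gap [np.float64(0.04499349253610212), np.float64(0.0472926471860381)] [ 0.4459 -0.068   0.14  ] [ 0.497  -0.1185  0.15  ] [ 0.5871 -0.1301  0.15  ]
t edge -7.600489081349673 line -6.948252479857782 gap [np.float64(0.047143567538613124), np.float64(0.046136707790847)] [ 0.4439 -0.0631  0.14  ] [ 0.4944 -0.1174  0.15  ] [ 0.5822 -0.1281  0.15  ]
[[0.446, -0.0665], [0.45, -0.0672], [0.454, -0.0669], [0.458, -0.0675], [0.462, -0.0684], [0.466, -0.0686], [0.47, -0.0696], [0.474, -0.0696], [0.478, -0.0703], [0.482, -0.0717], [0.486, -0.0714], [0.49, -0.0721], [0.494, -0.0721], [0.498, -0.0729]] corner w4 [ 0.4433 -0.066   0.14  ] edge at board [ 0.4979 -0.0722  0.14  ] line near [ 0.4945 -0.1167  0.15  ] far [ 0.5667 -0.1255  0.15  ]
```

Emit:
servo_tool(rows=[0,0,1.2,6,0,0,0,0,0,1.2,12,0,-0.2,0,0,0,1.2,18,0,-0.3,0,0,0,1.2,24,0,-0.3,0,0,0,1.2,30,0,-0.3,0,0,0,1.2,36,0,-0.3,0,0,0,1.2,36,0,-0.3,0,0,0,1.2,36,0,-0.3,0])

```text
t: 6.03
ee_pos: [0.5324, -0.1766, 0.3602]
eef_rot: [-1.576, 0.096, -0.107]
force: [0.3, -2.7, 7.9]
gripper_width: 0.011
```

```bash
python3 - <<'E'
from h import *
s=bot.state();print(s['t'],s['ee_pos'],s['force'],s['torque'],s['gripper_width'])
cap('wrist','w5');cap('scene','s5');cap('top','t5');r=redline('w5');print(r)
W,im=cloud('w5');q=W[(abs(W[...,2]-.14)<.004)&(W[...,1]<-.03)&(W[...,1]>-.2)];e=[]
for x in np.arange(.446,.505,.004):
    t=q[abs(q[:,0]-x)<.002]
    if len(t)>20:e.append((x,t[:,1].max()))
e=np.array(e);a=np.polyfit(e[:,0],e[:,1],1);print('edge',np.degrees(np.arctan(a[0])),'gaps at .5,.545,.59',[(np.polyval(a,x)-np.polyval(r[1],x))*.993 for x in(.5,.545,.59)])
b=W[(abs(W[...,2]-.15)<.006)&(W[...,1]<.1)&(W[...,1]>-.25)&(im.max(-1)<75)];A=np.c_[b[:,:2],np.ones(len(b))];k=np.linalg.lstsq(A,b[:,2],rcond=None)[0];print('board plane tilt deg',np.degrees(k[:2]),len(b))
f=lambda i,k:cv2.convertScaleAbs(cv2.resize(i,None,fx=k,fy=k,interpolation=cv2.INTER_CUBIC),alpha=1.6)
c=np.zeros((590,800,3),np.uint8);c[:300,:400]=f(cv2.imread('pics/s5.png')[160:235,235:335],4);c[:300,400:]=f(cv2.imread('pics/t5.png')[155:230,290:390],4)
c[300:590,:]=f(cv2.imread('pics/w5.png')[130:275,240:640],2);cv2.imwrite('pics/m5.png',c)
E
```

```text
6.0333 [ 0.53236642 -0.17664062  0.36016408] [ 0.33708756 -2.69874807  7.92844073] [-0.47270693  0.09232788  0.04386193] 0.010951492253658943
('red ang -7.21 x 0.4992..0.5732 z 0.1495', array([-0.12648068, -0.01923834]))
edge 0.9087084194446667 gaps at .5,.545,.59 [np.float64(0.014519567417417056), np.float64(0.020880117916552216), np.float64(0.027240668415687362)]
board plane tilt deg [0.10459197 0.07752997] 29461
```

View pics/m5.png

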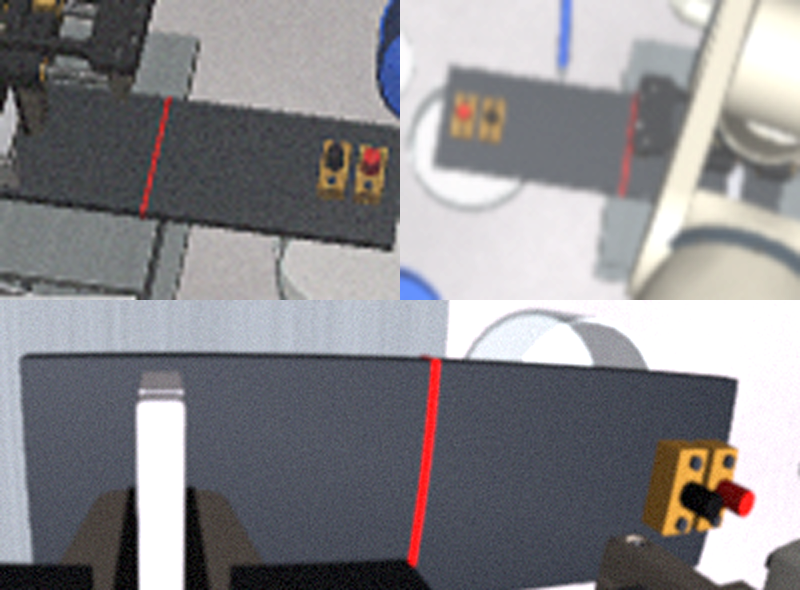

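```bash
cat >> h.py <<'E'
def gap(f,plot=False):
    _,im=cloud(f); g=cv2.GaussianBlur(im.astype(np.float32).mean(-1),(0,0),1.2); gx=np.gradient(g,axis=1); pts=[]
    a0=np.array([-.1235,-.0114]); z=np.load('pics/'+f+'.npz');K,E=z['K'],z['E']
    for x in np.arange(.452,.49,.001):
        p=E@[x,np.polyval(a0,x),.14,1]; p=p[:3]; th=np.arctan2(np.hypot(p[0],p[1]),p[2]); ph=np.arctan2(p[1],p[0]); u=K[0,0]*th*np.cos(ph)+K[0,2]; v=K[0,0]*th*np.sin(ph)+K[1,2]
        vi=int(round(v)); us=np.arange(int(u)-7,int(u)+8)
        if vi<1 or us[-1]>638: continue
        w=np.clip(gx[vi,us],0,None); i=us[w.argmax()]; j=np.arange(i-2,i+3); uu=(np.clip(gx[vi,j],0,None)*j).sum()/np.clip(gx[vi,j],0,None).sum()
        pts.append(atz(wray(f,uu,vi),.14)[:2])
    pts=np.array(pts); a=np.polyfit(pts[:,0],pts[:,1],1); s,r=redline(f)
    for _ in range(2):
        k=abs(np.polyval(a,pts[:,0])-pts[:,1])<.0015; a=np.polyfit(pts[k,0],pts[k,1],1)
    m=pts[k].mean(0); e=lambda x,sl:m[1]+sl*(x-m[0])
    print(f,'n',k.sum(),'edge ang',np.degrees(np.arctan(a[0])),'std',np.std(np.polyval(a,pts[k,0])-pts[k,1]),'mean',m,s,'gap mm at line ends (edge -7.1deg)',[round((e(x,-.1246)-np.polyval(r,x))*993,2) for x in(.5,.545,.59)])
E
python3 - <<'E'
from h import *
for f in('w2','w4','w5'): gap(f)
E
```

```text
w2 n 37 edge ang -7.436385698408897 std 0.00015340153968113206 mean [ 0.47003243 -0.07044324] red ang -10.00 x 0.4877..0.5655 z 0.1496 gap mm at line ends (edge -7.1deg) [np.float64(101.9), np.float64(104.21), np.float64(106.52)]
w4 n 38 edge ang -7.430034110118783 std 0.00012084343873758029 mean [ 0.47046053 -0.07033947] red ang -7.56 x 0.4936..0.5676 z 0.1496 gap mm at line ends (edge -7.1deg) [np.float64(43.53), np.float64(43.89), np.float64(44.25)]
w5 n 38 edge ang -7.032138717993255 std 8.103299929047488e-05 mean [ 0.47046842 -0.07015   ] red ang -7.21 x 0.4992..0.5732 z 0.1495 gap mm at line ends (edge -7.1deg) [np.float64(8.59), np.float64(8.67), np.float64(8.76)]
```

Emit:
servo_tool(rows=[0,0,1.2,3,0,0,0,0,0,1.2,6,0,0,0,0,0,1.2,9,0,-0.1,0,0,0,1.2,9,0,-0.1,0,0,0,1.2,9,0,-0.1,0,0,0,1.2,9,0,-0.1,0])

```text
t: 6.68
ee_pos: [0.5341, -0.1688, 0.3604]
eef_rot: [-1.579, 0.092, -0.107]
force: [-0.2, -7.2, 8.2]
gripper_width: 0.0113
```

```bash
python3 - <<'E'
from h import *
s=bot.state();print(s['t'],s['ee_pos'],s['force'],s['torque'],s['gripper_width'])
cap('wrist','w6');cap('scene','s6');cap('top','t6');gap('w6')
W,im=cloud('w6')
b=W[(abs(W[...,2]-.15)<.006)&(W[...,1]<.1)&(W[...,1]>-.25)&(im.max(-1)<75)];A=np.c_[b[:,:2],np.ones(len(b))];k=np.linalg.lstsq(A,b[:,2],rcond=None)[0];print('tilt',np.degrees(k[:2]),len(b),'z line/front',A[0]*0+0,[k@[.545,-.08,1],k@[.56,.08,1]])
f=lambda i,k:cv2.convertScaleAbs(cv2.resize(i,None,fx=k,fy=k,interpolation=cv2.INTER_CUBIC),alpha=1.6)
c=np.zeros((590,800,3),np.uint8);c[:300,:400]=f(cv2.imread('pics/s6.png')[160:235,235:335],4);c[:300,400:]=f(cv2.imread('pics/t6.png')[155:230,290:390],4)
c[300:590,:]=f(cv2.imread('pics/w6.png')[130:275,240:640],2);cv2.imwrite('pics/m6.png',c)
E
```

```text
6.6833 [ 0.53414634 -0.16877055  0.3604414 ] [-0.23735735 -7.15490151  8.17563999] [-1.15336472  0.38399731  0.12005786] 0.01133107672455585
w6 n 38 edge ang -6.939154967129596 std 7.109809589282548e-05 mean [ 0.47046842 -0.07007895] red ang -6.92 x 0.5005..0.5754 z 0.1495 gap mm at line ends (edge -7.1deg) [np.float64(1.49), np.float64(1.35), np.float64(1.2)]
tilt [ 0.14110441 -0.13110475] 29599 z line/front [0. 0. 0.] [np.float64(0.14922056056544397), np.float64(0.14889138809476124)]
```

View pics/m6.png

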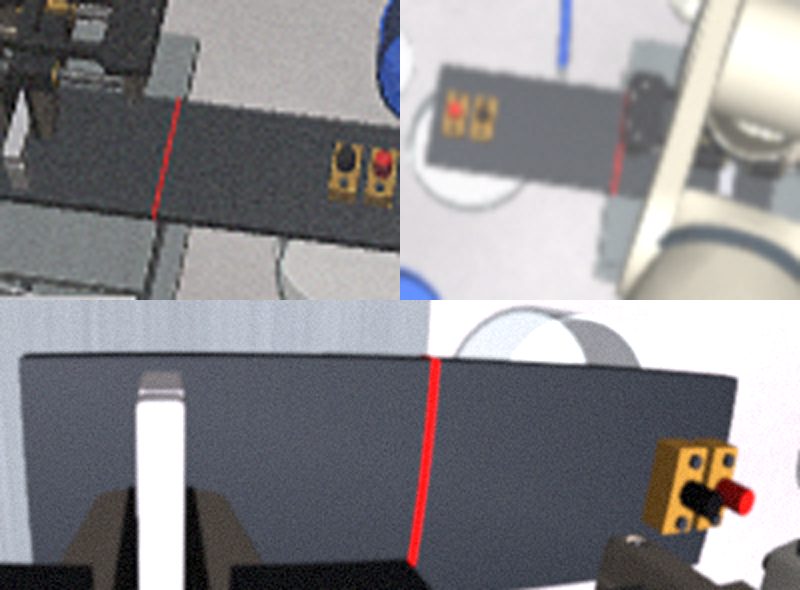

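The gap is down to about 1.4 mm, but the handle has risen 0.3 mm (about 0.2° of pitch). I'll press a little harder and finish the slide.

Emit:
servo_tool(rows=[0,0,2.5,0,0,0,0,0,0,2.5,1.4,0,0,0,0,0,2.5,2.8,0,0,0,0,0,2.5,2.8,0,0,0,0,0,2.5,2.8,0,0,0,0,0,2.5,2.8,0,0,0])

```text
t: 7.33
ee_pos: [0.5348, -0.1674, 0.3601]
eef_rot: [-1.583, 0.089, -0.108]
force: [-4.8, -8.8, 16.2]
gripper_width: 0.0117
```

```bash
cat > chk.py <<'E'
from h import *
import sys
n=sys.argv[1]
s=bot.state();print(s['t'],s['ee_pos'],s['eef_rot'],s['force'],s['torque'],s['gripper_width'])
cap('wrist','w'+n);cap('scene','s'+n);gap('w'+n)
W,im=cloud('w'+n)
b=W[(abs(W[...,2]-.15)<.006)&(W[...,1]<.1)&(W[...,1]>-.25)&(im.max(-1)<75)];A=np.c_[b[:,:2],np.ones(len(b))];k=np.linalg.lstsq(A,b[:,2],rcond=None)[0];print('tilt',np.degrees(k[:2]),[k@[.53,-.2,1],k@[.545,-.08,1],k@[.56,.08,1]])
f=lambda i,k:cv2.convertScaleAbs(cv2.resize(i,None,fx=k,fy=k,interpolation=cv2.INTER_CUBIC),alpha=1.6)
cv2.imwrite('pics/m%s.png'%n,f(cv2.imread('pics/s%s.png'%n)[160:235,240:340],8))
E
python3 chk.py 7
```

```text
7.3333 [ 0.53483657 -0.16739253  0.36008758] [-1.58291411  0.08879794 -0.10831149] [-4.78928545 -8.80743401 16.21338974] [-1.2571153   1.10805432  0.24004071] 0.011669908725649129
w7 n 38 edge ang -7.147444806101019 std 8.635713546081458e-05 mean [ 0.47047895 -0.07009474] red ang -6.49 x 0.5016..0.5779 z 0.1496 gap mm at line ends (edge -7.1deg) [np.float64(0.92), np.float64(0.43), np.float64(-0.06)]
tilt [0.13996478 0.07780462] [np.float64(0.1490281496914525), np.float64(0.14922774600029906), np.float64(0.149481660180813)]
```

View pics/m7.png

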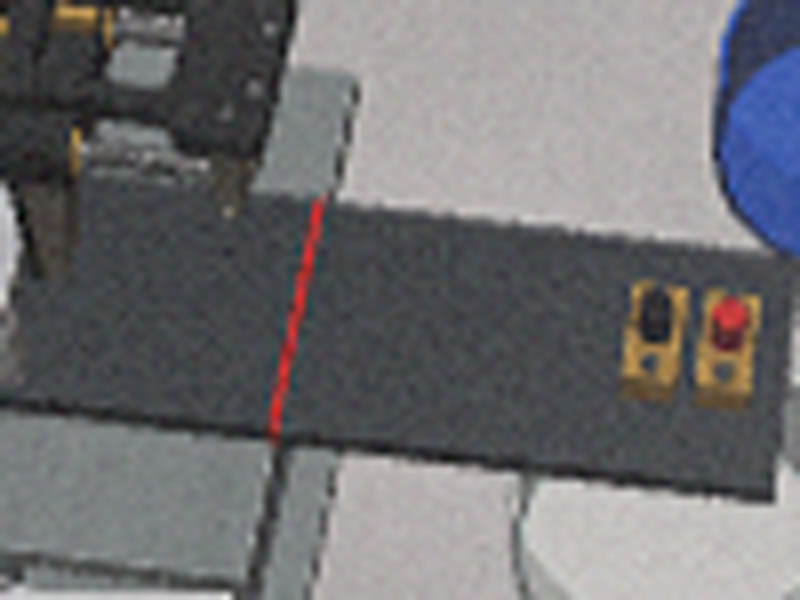

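```bash
python3 - <<'E'
from h import *
S=lambda x,y,z:atz(ray('s7',x/8+239.55,y/8+159.55),z)
e0,e1=S(354,78,.14),S(252,575,.14); l0,l1=S(319,203,.15),S(275,434,.15); n=S(278,452,.14)
d=(e1-e0)[:2]/np.linalg.norm((e1-e0)[:2]);N=np.array([-d[1],d[0]]);print(e0,e1,n,l0,l1,np.degrees(np.arctan2(*(e1-e0)[1::-1])),np.degrees(np.arctan2(*(l1-l0)[1::-1])),[(e0-l)[:2]@N for l in(l0,l1)])
print(go((.5348,-.1674,.360),82.9))
E
```

```text
[ 0.4466 -0.0688  0.14  ] [ 0.6401 -0.0906  0.14  ] [ 0.5955 -0.0853  0.14  ] [ 0.5051 -0.0768  0.15  ] [ 0.5941 -0.0856  0.15  ] -6.427924113505672 -5.646846190602019 [np.float64(0.0014004427109686683), np.float64(0.00018128209643268793)]
(array([-0.1,  0.1, -0. ]), [array([ 0.77, -0.08,  0.76]), array([ -1.2 , 179.91,   1.21])])
```

Emit:
servo_tool(rows=[0,0,2.5,0,0,0,0,0,0,2.5,0.8,0,0.6,0,0,0,2.5,1.6,0,1.2,0,0,0,2.5,1.6,0,1.2,0,0,0,2.5,1.6,0,1.2,0,0,0,2.5,1.6,0,1.2,0])

```text
t: 7.93
ee_pos: [0.5348, -0.1668, 0.36]
eef_rot: [-1.585, 0.103, -0.124]
force: [-10.1, -5.4, 22.4]
gripper_width: 0.0115
```

```bash
python3 chk.py 8
```

```text
7.9333 [ 0.53484413 -0.16683782  0.36004932] [-1.58536592  0.10323631 -0.12405899] [-10.12017612  -5.38387821  22.38595931] [-0.88297309  1.79852126  0.58065508] 0.011466017680612109
w8 n 38 edge ang -7.065968519205049 std 6.009208704282061e-05 mean [ 0.47043158 -0.0701    ] red ang -6.46 x 0.5013..0.5796 z 0.1495 gap mm at line ends (edge -7.1deg) [np.float64(0.92), np.float64(0.42), np.float64(-0.09)]
tilt [0.14860322 0.07789338] [np.float64(0.14903145208545074), np.float64(0.14923349583507187), np.float64(0.14948991942410056)]
```

The board's yaw lagged the tool's because the heavy press adds friction. I'll press less, grip harder and nudge the handle sideways to turn it about the edge.

Emit:
servo_tool(rows=[0,0,1.2,0.4,0,0,0,0,-1,1.2,0.8,0,0.4,0,0,-2,1.2,0.8,0,0.8,0,0,-2,1.2,0.8,0,0.8,0,0,-2,1.2,0.8,0,0.8,0,0,-2,1.2,0.8,0,0.8,0], grip_force=60)

```text
t: 8.53
ee_pos: [0.5329, -0.1662, 0.3601]
eef_rot: [-1.586, 0.113, -0.135]
force: [-4.3, -3.6, 10.5]
gripper_width: 0.0115
```

```bash
python3 chk.py 9
```

```text
8.5333 [ 0.53294781 -0.16618843  0.3600993 ] [-1.5862569   0.11296281 -0.13471532] [-4.29112394 -3.5864504  10.52119752] [-0.18655447  0.89430428  0.34986668] 0.011543323365212313
w9 n 38 edge ang -7.103499983072545 std 0.00010205852070446585 mean [ 0.47043684 -0.07002632] red ang -8.09 x 0.5021..0.5788 z 0.1495 gap mm at line ends (edge -7.1deg) [np.float64(-0.5), np.float64(0.28), np.float64(1.07)]
tilt [0.15662677 0.06560841] [np.float64(0.14904625217267814), np.float64(0.14922466689631275), np.float64(0.1494488849300481)]
```

Emit:
servo_tool(rows=[0,0,1.2,0.4,0,0,0,0,0.6,1.2,0.7,0,-0.2,0,0,1.2,1.2,0.7,0,-0.4,0,0,1.2,1.2,0.7,0,-0.4,0,0,1.2,1.2,0.7,0,-0.4,0,0,1.2,1.2,0.7,0,-0.4,0])

```text
t: 9.13
ee_pos: [0.5337, -0.166, 0.3601]
eef_rot: [-1.588, 0.108, -0.128]
force: [-7.2, -2.8, 12.5]
gripper_width: 0.0115
```

```bash
python3 chk.py 10
```

```text
9.1333 [ 0.53371402 -0.16602082  0.36011878] [-1.58788221  0.10778265 -0.12758025] [-7.20536941 -2.81482409 12.51877116] [-0.03693287  1.40218255  0.25904474] 0.011548139566736493
w10 n 38 edge ang -7.473231399167184 std 0.00011684138614044209 mean [ 0.47045263 -0.07004474] red ang -7.79 x 0.5025..0.5793 z 0.1497 gap mm at line ends (edge -7.1deg) [np.float64(-0.37), np.float64(0.18), np.float64(0.72)]
tilt [0.15579551 0.06969831] [np.float64(0.14904479373284774), np.float64(0.149231556694788), np.float64(0.14946697825407979)]
```

View pics/m10.png

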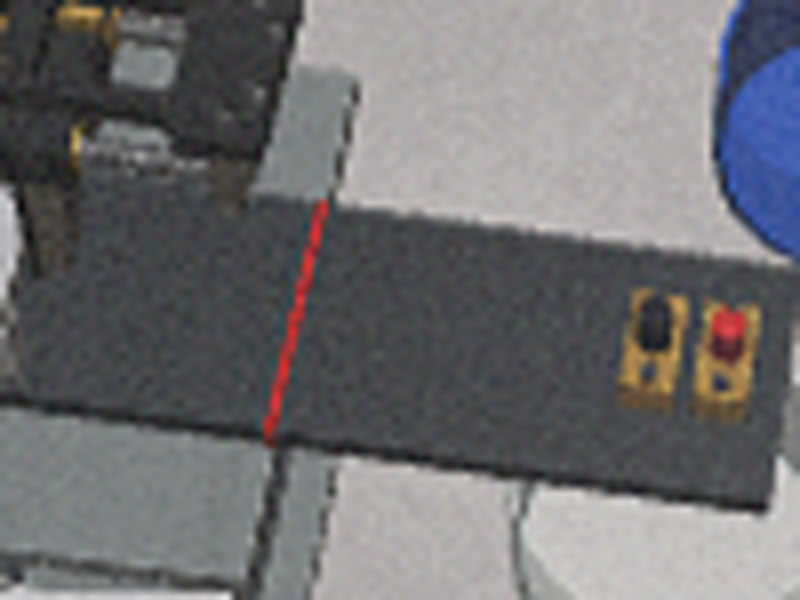

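Emit:
servo_tool(rows=[0,0,1,0.4,0,0,0,0,0.8,1,0.6,0,-0.3,0,0,1.6,1,0.6,0,-0.6,0,0,1.6,1,0.6,0,-0.6,0,0,1.6,1,0.6,0,-0.6,0,0,1.6,1,0.6,0,-0.6,0])

```text
t: 9.73
ee_pos: [0.535, -0.1659, 0.3601]
eef_rot: [-1.589, 0.1, -0.118]
force: [-4.6, -2.3, 11.0]
gripper_width: 0.0113
```

```bash
python3 chk.py 11
```

```text
9.7333 [ 0.53502531 -0.16586632  0.36014025] [-1.58928753  0.09962029 -0.11810845] [-4.60978148 -2.31644684 10.96566746] [0.04170758 1.10067056 0.32464421] 0.011267479859324527
w11 n 38 edge ang -7.360185554512822 std 7.74770740226477e-05 mean [ 0.47048158 -0.07004474] red ang -7.15 x 0.5018..0.5794 z 0.1496 gap mm at line ends (edge -7.1deg) [np.float64(0.03), np.float64(0.07), np.float64(0.1)]
tilt [0.1342786  0.05711019] [np.float64(0.14907326663986364), np.float64(0.14922803200193632), np.float64(0.1494226677994459)]
```

```bash
python3 - <<'E'
from h import *
for f in('w2','w5','w11'):
    W,im=cloud(f); s=W[(abs(W[...,2]-.0635)<.004)&(abs(W[...,0]-.555)<.09)&(abs(W[...,1]-.05)<.09)]; print('dish',len(s),cv2.minEnclosingCircle(s[:,:2].astype(np.float32)*1000) if len(s)>5 else '')
h=np.radians(82.9);print('electrodes',np.array([.5455,-.079])+.132*np.array([np.cos(h),np.sin(h)]))
a=cv2.imread('pics/s1.png').astype(int);b=cv2.imread('pics/s11.png').astype(int);d=cv2.GaussianBlur(abs(a-b).max(-1).astype(np.float32),(0,0),1.5)>22
n,l,s,c=cv2.connectedComponentsWithStats(d.astype(np.uint8));print([x[:5].tolist() for x in s[1:] if x[4]>15])
st=bot.state();print(st['ee_pos'],st['force'],st['joint_velocities'].max())
bot.close_job()
E
```

```text
dish 368 ((561.171142578125, 49.49753952026367), 60.680667877197266)
dish 323 ((526.632080078125, 52.971221923828125), 48.2139778137207)
dish 344 ((528.68798828125, 53.63641357421875), 49.46565628051758)
electrodes [0.56181539 0.05198782]
[[175, 0, 104, 209, 9383], [280, 0, 41, 59, 1445], [328, 0, 11, 10, 69], [333, 0, 46, 60, 898], [547, 0, 51, 36, 953], [322, 17, 7, 10, 47], [520, 37, 34, 23, 308], [486, 49, 80, 58, 1604], [522, 60, 5, 4, 16], [273, 186, 23, 29, 272], [278, 186, 63, 39, 1453]]
[ 0.53503364 -0.16584979  0.36014807] [-5.32727328 -2.45684561 11.26391964] -7.485930116354596e-06
the job is handed in; nothing more can be done
```

The board's red line now lies along the jack's outer edge, and the job is handed in with the robot still holding the board at the line. I gripped the handle bar, slid the board out about 105 mm while pressing down lightly, and straightened its skew. The grip was set to 60 N at the end.

**Line at the edge:** the last wrist view put the gap between line and edge at 0.03 to 0.1 mm over the board's width, and the two parallel to within about 0.2°. I did not repeat the measurement from the scene camera after the final nudge. Earlier, that camera had agreed with the wrist to within about 0.5 mm.

**Electrodes over the dish:** by calculation they hang at (0.562, 0.052), and the dish centre measured (0.561, 0.050).

**Level and forces:** the board measured level to about 0.15°. The wrist force never read above about 25 N. The run took under 10 s of robot time.

**During the slide:** just before the line, the rear end rose about 0.3 mm (roughly 0.2°) until I pressed harder. Yaw also needed three small corrections because the board lagged the gripper. Before the last of them, the near end was up to 0.5 mm past the edge.

**Other things on the bench:** a before-and-after comparison of the scene view changed only around the arm and the board. The late wrist views gave a different circle for the dish (centre (0.529, 0.054), radius 49 mm). I take that as the board hiding part of the rim, since the part of the dish still in view looked unmoved.

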